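# Roll the sample bar into the V-block and butt it against the stop

### The arm

A 6-joint arm with a two-finger parallel gripper is mounted at the origin on a cart in front of the work surface, level with it; the furniture and walls round the work are solid. World frame = base frame: x ahead of the robot, y to its left, z up, the work surface at z = 0. Lengths are in m, angles in rad, forces in N, time in s.
With the tool pointing down it reaches from about 0.325 to 0.9 m from the base axis. Payload 3.5 kg.
Tool frame: the origin (TCP) lies midway between the tips of the shut fingers; the grasp point (between the pads) lies 19 mm behind it; z points along the fingers, y is the line along which they close (so a half turn about z gives the same grasp; the last joint's range is limited). The gripper opens to 85 mm and grips with 20 to 120 N. Pads are 22 mm wide; open, the fingers measure 114 mm over their backs; the gripper's body (76 mm by 85 mm) begins 54 mm behind the grasp point. The pads swing forward as they close: fully open they stand 13 mm farther back than shut.
Start: joints at [-1.396, 0.276, -0.026, 1.268, 0, 1.467], TCP at [0.171, -0.601, 0.231] pointing down, gripper open.
Joint ranges: [-3.12, 3.12], [-0.85, 1.88], [-1.08, 1.24], [-1.95, 2.15], [-1.57, 1.53], [-3.14, 3.14]. Speed limits (rad/s): [2.57, 2.57, 3.14, 3.14, 3.14, 3.14].

### API

Orientations are given as a unit quaternion [x, y, z, w].
In Python, from cell import ctrl gives the robot as it stands. The module is installed in compiled form; this text tells all that it offers.
- The arm moves only by the shell command python3 -m crank 'ROWS' [FORCE]. ROWS is JSON, a list of rows, each a list of 7 numbers: the shift along the tool's x, y, z in cm, then the turn, a rotation vector about the tool's x, y, z in rad, then the finger opening in cm, from 0 to 8.54. In form: [[dx, dy, dz, ax, ay, az, grip], ...]. A call has 1 to 10 rows; each row is the pose to reach, as a shift and turn from the pose commanded when the call began, along the tool's axes at that moment; what a row does not reach only later rows make up. A row lasts 1/12 s, in which the tool goes at most 41.7 mm and 7.16 degrees, less where a joint would pass 70% of its speed; a pose out of reach is approached as far as the arm can. A call with a gripper value outside its range is refused whole. The fingers move at their own pace and stop on an object; FORCE is the grip in N (left out, the last holds). Time passes only in rows, so rows that repeat a pose let the fingers close. It gives the time, the measured TCP pose, the force, the opening and the grip force at its end, in the units of the state.
- ctrl.read_state(): the state, without advancing time (a new reading comes with each control period).
- ctrl.grab_frame(name): name is "side" or "top"; returns a dict with "frame" (384x512x3 uint8, red, green, blue), "z_map" (384x512 float32, m along the optical axis (not along the pixel's ray), 0 where there is no reading), "K" (3x3 intrinsics, pixels), "distortion" ([k1, k2, p1, p2, k3] as OpenCV has them; the pictures are not rectified), "extrinsics" (4x4, takes a point from camera to world coordinates). Camera axes: x right, y up, looking along -z (the intrinsics and any distortion apply to the point x, -y, -z); pixel columns grow to the right and rows downward; lengths in m; the calibration is good to about 2 mm. A picture is of the moment at which its call begins.
- ctrl.sign_off(): hands the job in; it is judged then, once.
The state is a dict: "time": time; "joints": joint angles; "qd": joint speeds; "joint_torque": joint torques, N m; "tcp_pos": TCP position; "tcp_rot": TCP orientation; "ft_force": force on the tool from outside, world axes, zero at the start; "torque": the same for the moment, N m; "width": opening from 0.0 (shut) to 1.0 (fully open); "finger_force": force on a finger pad.
Only numpy, scipy, OpenCV 4.12 (cv2) and the standard library are available. Lean on these libraries where they do the work, as an engineer would, in place of code of your own. Each camera call takes 0.05 s, during which the arm holds its last target. There are 200 camera calls.

### The job

Roll the round metal bar across the bench, pushing it on its side with the fingers, up the ramp of the V-block until it lies down in the groove. Then push gently on its free end so that it slides along the groove until its other end rests against the end stop. Never lift, pinch or press hard on the bar, leave the other things on the bench undisturbed, and take the hand away.

Things in the scene. Friction and masses are not known exactly. Their poses are not given: they have to be found in the camera images.
- round_bar: Plain round aluminium bar lying on the bench, diameter 40 mm, length 140 mm, 0.3 to 0.65 kg, with a thin line scribed along it (on top at the start). Origin at its centre; its x axis is the bar's axis (ends at x = -70 and +70 mm), y and z turn as it rolls. It rolls freely and runs on 1 or 2 cm when the push stops. Friction about 0.4. Starts roughly parallel to the groove, on the ramp side.
- v_block: Plain steel V-block screwed to the bench, immovable. Origin at bench level under the groove's middle line. x runs along the groove to the end stop, y from the groove to the entry ramp, z up. Extends along x from -70 to +45 mm (stop face). The bar in the groove has its centre at y = 0, z = 24 mm; against the stop, at x = -25 mm, its free end jutting 25 mm out of the block's -x end (farther before that).
- groove (a point): Middle of the block's 90 degree groove at the height of a seated bar's axis: x = 0, y = 0, z = 24 mm in the block's frame (same axes). The groove floor is 3 mm above the bench; the far flank rises to 30 mm at y = -34 mm; behind it the back is 30 mm high to y = -55 mm, then a flange with screw heads, 15 mm high, to y = -77 mm.
- ramp_foot (a point): Middle of the foot of the entry ramp, at bench level: x = -12, y = +100, z = 0 mm in the block's frame (same axes). The ramp spans the block's whole length in x and rises evenly to a crest 13 mm high at y = +21 mm; the groove begins at y = +17 mm.
- stop_face (a point): Point on the face of the end stop that the bar's end must touch: x = +45, y = 0, z = 24 mm in the block's frame (same axes). The stop plate is 10 mm thick, 42 mm high, and spans y = -55 to +21 mm. It is rigid; sliding the bar to it takes 1 to 5 N.
- ref_disc: Bystander: flat round light-grey metal disc, 40 mm across, 12 mm high, lying beyond the block on the side away from the ramp. Origin at the centre of its underside. Leave it.
- calibration_block: Bystander: grey metal block 30 x 60 x 30 mm, lying beyond the block on the side away from the ramp. Origin at the centre of its underside. Leave it.
- sample_cup: Bystander: small white lidded cup, 39 mm across, 32 mm high, standing in front of the monitor. Origin at the centre of its underside. Leave it.
- vial: Bystander: small capped vial, 24 mm across, 59 mm high, standing in front of the monitor. Origin at the centre of its underside. Leave it.
There are look-alikes about, which are no part of the job. There is more than one size of the round_bar; the one meant has the size given above.

How it is judged:
By the outcome, as a careful person would: the job done as asked, in the order asked, and still so for the second after the job is handed in, with the robot touching nothing.
It also fails if it takes over 58 s, if anything falls off the work surface, if the arm or the gripper's body presses on something with over 40 N, if the wrist force passes 120 N, or if a joint passes its speed limit or range.

## Working session

There is one attempt and no reset: what is moved stays moved. The work goes in short steps, Python scripts to look and compute and a shell command to move; the robot and the scene stay as the last step left them, time stands still between calls to the robot, and variables do not carry over. Pictures are saved under pics/ and viewed, at most 10 in all, crops included, and the job is handed in when it is done.

```bash
mkdir -p pics
cat > h.py <<'E'
import numpy as np, cv2
from cell import ctrl
def grab(n,name=None):
    f=ctrl.grab_frame(n)
    if name: cv2.imwrite(f'pics/{name}.png',f['frame'][:,:,::-1])
    return f
def cloud(f):
    K=np.array(f['K']);z=f['z_map'];h,w=z.shape
    u,v=np.meshgrid(np.arange(w),np.arange(h))
    p=cv2.undistortPoints(np.stack([u,v],-1).reshape(-1,1,2).astype(float),K,np.array(f['distortion'])).reshape(h,w,2)
    P=np.stack([p[...,0]*z,-p[...,1]*z,-z],-1)
    E=np.array(f['extrinsics']);W=P@E[:3,:3].T+E[:3,3]
    W[z==0]=np.nan
    return W
E
python3 - <<'E'
from h import *
for n in('top','side'):
    f=grab(n,n+'0');W=cloud(f);np.save(n+'0.npy',W);print(n,np.array(f['extrinsics']).round(3).tolist())
s=ctrl.read_state();print(s['time'],s['tcp_pos'],s['tcp_rot'],s['ft_force'])
E
```

```text
top [[0.005, 0.993, -0.115, 0.431], [-1.0, 0.002, -0.024, 0.161], [-0.024, 0.116, 0.993, 1.155], [0.0, 0.0, 0.0, 1.0]]
side [[-0.932, 0.168, -0.322, 0.191], [-0.363, -0.409, 0.837, 1.029], [0.009, 0.897, 0.442, 0.502], [0.0, 0.0, 0.0, 1.0]]
0.1 [ 0.17127906 -0.6003474   0.23025424] [ 9.90368569e-01  1.38452478e-01 -3.66938401e-05 -1.00421849e-03] [-0.30362201  0.14538016 -0.55681471]
```

View pics/top0.png

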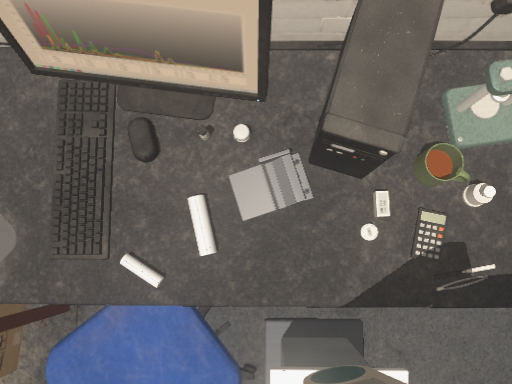

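View pics/side0.png

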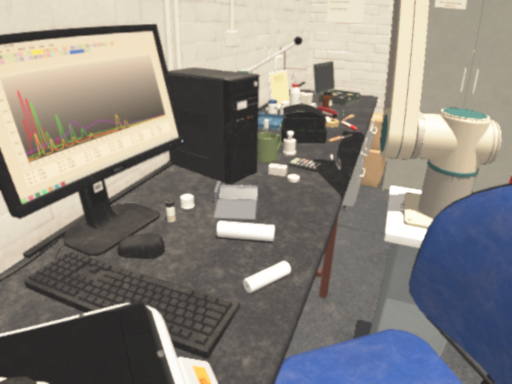

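The top view shows the larger bar at about (202,225) and the smaller look-alike at (142,270). The V-block is around (271,184), with its ramp facing the bar. The disc (369,232) and calibration block (382,203) are to the right. Next I'll measure both and zoom in.

```bash
cat >> h.py <<'E'
def barfit(W,box):
    u0,u1,v0,v1=box
    P=W[v0:v1,u0:u1].reshape(-1,3);P=P[np.isfinite(P[:,0])]
    P=P[(P[:,2]>.012)&(P[:,2]<.1)]
    (c,sz,a)=r=cv2.minAreaRect((P[:,:2]*1000).astype(np.float32))
    return r,cv2.boxPoints(r),P
E
python3 - <<'E'
from h import *
W=np.load('top0.npy')
for nm,b in dict(bar=(180,225,185,265),small=(110,170,245,295)).items():
    r,bx,P=barfit(W,b);print(nm,r,bx.round().tolist(),np.percentile(P[:,2],[50,98]))
z=W[140:225,222:322,2]
print('bench',np.nanmedian(W[225:240,230:300,2]))
np.set_printoptions(linewidth=250)
print((z[::4,::4]*1000).round().astype(int))
print('xy of corners');
for u,v in [(230,179),(245,219),(299,150),(312,195),(262,157),(284,150)]: print(u,v,W[v,u].round(3))
im=cv2.imread('pics/top0.png')[135:235,180:330];cv2.imwrite('pics/c.png',cv2.resize(im,None,fx=5,fy=5,interpolation=cv2.INTER_CUBIC))
E
```

```text
bar ((483.5866394042969, 318.3272705078125), (139.99237060546875, 40.616539001464844), 13.248485565185547) [[411.0, 322.0], [420.0, 283.0], [556.0, 315.0], [547.0, 354.0]] [0.03606888 0.04251707]
small ((377.5609130859375, 459.75872802734375), (106.72064208984375, 29.646493911743164), 58.403133392333984) [[337.0, 422.0], [362.0, 407.0], [418.0, 497.0], [393.0, 513.0]] [0.02661578 0.03255167]
bench -0.0003626902727289494
[[                   2                   -6                    3                    0                    9                   21                    0                   -1                    0                    0                    0
                    -1                   -3                    1                    2                   -2                    0                   -2                   -3                   -1                    0                    3
                     0                  120                  252]
 [                   1                   -1                    2                   -3                    2                   -8                 
[... 10576 characters left out ...]
    1                    1                    2                   -1                    0                   -3                    1                    3
                     2                   -2                    1                    4                    2                   -1                    1                   -1                    3                   -1                   -1
                    -3                   -1                   -1]]
xy of corners
230 179 [0.595 0.255 0.002]
245 219 [0.499 0.218 0.001]
299 150 [ 0.667  0.089 -0.   ]
312 195 [ 0.557  0.058 -0.003]
262 157 [0.642 0.178 0.037]
284 150 [0.658 0.126 0.04 ]<stdin>:8: RuntimeWarning: invalid value encountered in cast
```

View pics/c.png

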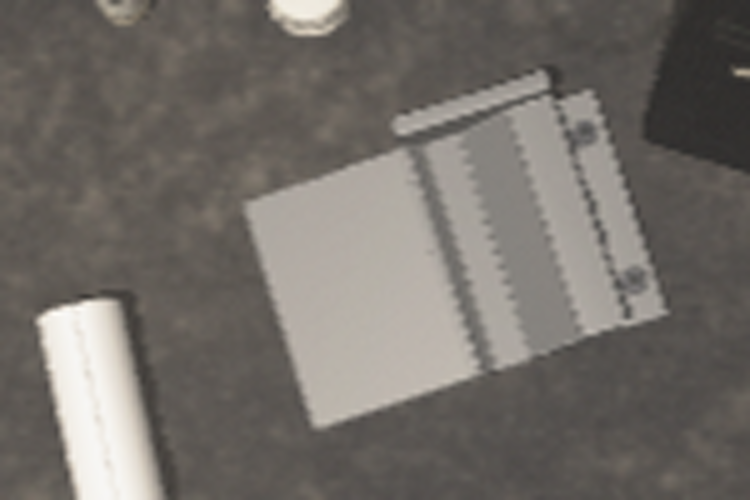

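```bash
cat >> h.py <<'E'
def proj(f,Pw):
    E=np.array(f['extrinsics']);C=(np.asarray(Pw)-E[:3,3])@E[:3,:3]
    return cv2.projectPoints(C*[1,-1,-1],np.zeros(3),np.zeros(3),np.array(f['K']),np.array(f['distortion']))[0][:,0]
def b2w(p,q):
    q=np.atleast_2d(q)/1000;c,s=np.cos(p[2]),np.sin(p[2])
    return np.c_[p[0]+c*q[:,0]-s*q[:,1],p[1]+s*q[:,0]+c*q[:,1],q[:,2]]
def w2b(p,P):
    P=np.atleast_2d(P);c,s=np.cos(p[2]),np.sin(p[2]);d=P[:,:2]-p[:2]
    return np.c_[c*d[:,0]+s*d[:,1],-s*d[:,0]+c*d[:,1]]*1000
E
python3 - <<'E'
from h import *
from scipy.optimize import least_squares
f=grab('top')
px=np.array([(246,203),(315,428),(597,90),(667,312),(487,372),(396,118),(546,70)])/5+[180,135]-.4
q=np.array([(45,100,0),(-70,100,0),(45,-77,15),(-70,-77,15),(-70,21,13),(55,21,42),(55,-55,42)],float)
r=least_squares(lambda p:(proj(f,b2w(p,q))-px).ravel(),[.58,.15,.37],x_scale=[1,1,1])
print(r.x,r.fun.reshape(-1,2).round(1).tolist());np.save('blk.npy',r.x)
W=cloud(f);b,bx,P=barfit(W,(180,225,185,265))
print('bar in block',w2b(r.x,[[b[0][0]/1e3,b[0][1]/1e3]]),np.degrees(r.x[2]), w2b(r.x,bx/1000).round())
E
```

```text
[0.59281997 0.14901192 0.31455232] [[0.1, -0.0], [0.7, 0.3], [-0.0, -1.0], [1.3, 0.2], [-2.2, 0.9], [-0.4, -0.1], [0.6, -0.4]]
bar in block [[-51.59594311 194.87621003]] 18.02252048132381 [[-120.  221.]
 [-123.  180.]
 [  16.  169.]
 [  20.  209.]]
```

```bash
cat >> h.py <<'E'
from scipy.spatial.transform import Rotation as R
def plan(*wps):
    """wps: (x,y,z,tool-x yaw deg) -> tool-frame shift cm and rotvec from the present pose"""
    s=ctrl.read_state();R0=R.from_quat(s['tcp_rot']);p0=np.array(s['tcp_pos'])
    e=R0.as_matrix()[:,0];print('t',round(s['time'],2),'tcp',p0.round(4),'yaw',np.degrees(np.arctan2(e[1],e[0])).round(2),'F',np.round(s['ft_force'],2),'w',round(s['width'],2))
    for x,y,z,a in wps:
        R1=R.from_euler('z',a,degrees=True)*R.from_euler('x',180,degrees=True)
        print(np.round(R0.inv().apply(np.array([x,y,z])-p0)*100,2),(R0.inv()*R1).as_rotvec().round(3))
def pb(bx,by,z,dyaw=0):
    b=np.load('blk.npy');w=b2w(b,[bx,by,0])[0];return (w[0],w[1],z/1000,np.degrees(b[2])+90+dyaw)
E
python3 - <<'E'
from h import *
from scipy.optimize import least_squares
f=grab('top')
px=np.array([(246,203),(315,428),(597,90),(667,312),(396,118),(546,70)])/5+[180,135]-.4
q=np.array([(45,100,0),(-70,100,0),(45,-77,15),(-70,-77,15),(55,21,42),(55,-55,42)],float)
r=least_squares(lambda p:(proj(f,b2w(p,q))-px).ravel(),[.58,.15,.37])
print(r.x,np.degrees(r.x[2]),r.fun.reshape(-1,2).round(1).tolist());np.save('blk.npy',r.x)
bw=np.array([[.4836,.3183]]);print('bar',w2b(r.x,bw))
print(proj(f,b2w(r.x,[(-70,17,13),(-70,0,3),(-70,-34,30),(45,17,13)]))*1-[180,135])
plan((.45,-.15,.2,60),(.474,.363,.15,103.2))
E
```

```text
[0.59239851 0.14996393 0.30612733] 17.539803986433842 [[-0.2, -0.2], [-0.1, 0.2], [-0.2, -0.6], [0.7, 0.7], [-0.6, -0.0], [0.4, -0.1]]
bar [[-53.00907358 193.29817861]]
[[ 95.7595608   74.62638634]
 [102.50369425  72.83047015]
 [116.7519438   67.52902307]
 [ 81.26753559  28.82950261]]
t 0.2 tcp [ 0.1713 -0.6006  0.2306] yaw 15.92 F [0.28 0.57 0.4 ] w 1.0
[ 39.16 -35.68   3.11] [-0.001 -0.001 -0.769]
[ 55.54 -84.35   8.18] [-1.000e-03 -1.000e-03 -1.523e+00]
```

```bash
python3 -m crank '[[39.2,-35.7,3.1,0,0,-0.77,8.54],[39.2,-35.7,3.1,0,0,-0.77,8.54],[39.2,-35.7,3.1,0,0,-0.77,8.54],[39.2,-35.7,3.1,0,0,-0.77,8.54],[39.2,-35.7,3.1,0,0,-0.77,8.54],[39.2,-35.7,3.1,0,0,-0.77,8.54],[39.2,-35.7,3.1,0,0,-0.77,8.54],[39.2,-35.7,3.1,0,0,-0.77,8.54],[39.2,-35.7,3.1,0,0,-0.77,8.54],[39.2,-35.7,3.1,0,0,-0.77,8.54]]'
python3 -c "
from h import *
plan((.45,-.05,.17,70),(.474,.363,.15,103.2))"
```

```text
time: 1.03
tcp_pos: [0.3908, -0.2454, 0.2069]
tcp_rot: [0.866, 0.5, 0.0, 0.0]
ft_force: [0.5, -0.6, -0.7]
width: 1.0
finger_force: 0.0
t 1.03 tcp [ 0.3908 -0.2454  0.2069] yaw 60.01 F [ 0.53 -0.59 -0.68] w 1.0
[19.88 -4.64  3.69] [ 0.     0.    -0.174]
[ 56.86 -23.21   5.69] [ 0.     0.    -0.754]
```

```bash
python3 -m crank '[[56.9,-23.2,5.7,0,0,-0.754,8.54],[56.9,-23.2,5.7,0,0,-0.754,8.54],[56.9,-23.2,5.7,0,0,-0.754,8.54],[56.9,-23.2,5.7,0,0,-0.754,8.54],[56.9,-23.2,5.7,0,0,-0.754,8.54],[56.9,-23.2,5.7,0,0,-0.754,8.54],[56.9,-23.2,5.7,0,0,-0.754,8.54],[56.9,-23.2,5.7,0,0,-0.754,8.54],[56.9,-23.2,5.7,0,0,-0.754,8.54],[56.9,-23.2,5.7,0,0,-0.754,8.54]]'
python3 -c "
from h import *
plan((.474,.363,.15,103.2))"
```

```text
time: 1.87
tcp_pos: [0.4462, 0.1659, 0.1685]
tcp_rot: [0.621, 0.784, 0.0, 0.0]
ft_force: [0.8, -0.5, 0.5]
width: 0.998
finger_force: 0.0
t 1.87 tcp [0.4462 0.1659 0.1685] yaw 103.26 F [ 0.79 -0.53  0.55] w 1.0
[18.55  7.22  1.85] [0.001 0.    0.001]
```

```bash
python3 -m crank '[[18.9,7.2,1.8,0,0,0,8.54],[18.9,7.2,1.8,0,0,0,8.54],[18.9,7.2,1.8,0,0,0,8.54],[18.9,7.2,1.8,0,0,0,8.54],[18.9,7.2,1.8,0,0,0,8.54],[18.9,7.2,1.8,0,0,0,8.54],[18.9,7.2,1.8,0,0,0,8.54],[18.9,7.2,10,0,0,0,8.54],[18.9,7.2,10,0,0,0,8.54],[18.9,7.2,10,0,0,0,8.54]]'
python3 - <<'E'
from h import *
plan((.473,.363,0,103.2))
print(w2b(np.load('blk.npy'),[ctrl.read_state()['tcp_pos'][:2]]))
t=grab('top');s=grab('side')
cv2.imwrite('pics/a.png',np.hstack([cv2.resize(t['frame'][150:290,130:310],(540,420)),s['frame'][150:330,180:400][:,:,:].repeat(2,0).repeat(2,1)[:360] .copy() if 0 else cv2.resize(s['frame'][150:330,180:320],(256,420))])[:,:,::-1])
E
```

```text
time: 2.7
tcp_pos: [0.4672, 0.3592, 0.0612]
tcp_rot: [0.621, 0.783, -0.007, -0.002]
ft_force: [-2.2, -1.1, -1.1]
width: 0.997
finger_force: 0.0
t 2.7 tcp [0.4672 0.3592 0.0612] yaw 103.17 F [-2.19 -1.06 -1.09] w 1.0
[0.27 0.74 6.11] [-0.014  0.005 -0.001]
[[-56.33557834 237.2066493 ]]
```

View pics/a.png

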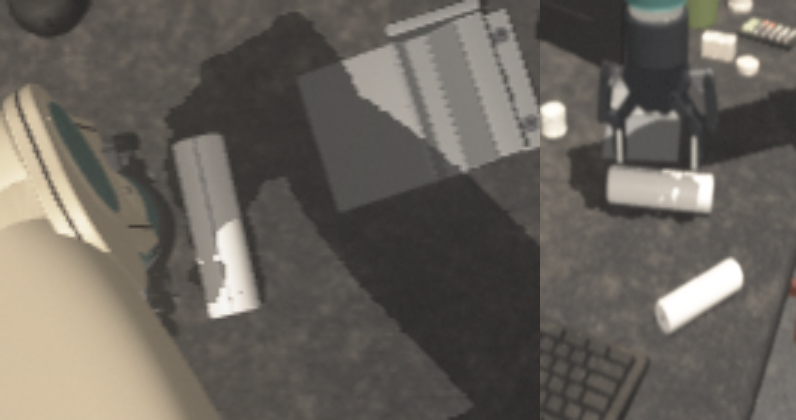

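The hand is level with the bar and on its far side from the ramp, with the fingers spread along it and a gap of about 13 mm. The small bar is clear of the hand. I'll descend now.

```bash
python3 -m crank '[[0,0,0,0,0,0,8.54],[0,0.5,3,0,0,0,8.54],[0,0.5,5,0,0,0,8.54],[0,0.5,6.0,0,0,0,8.54],[0,0.5,6.0,0,0,0,8.54],[0,0.5,6.0,0,0,0,8.54]]'
python3 - <<'E'
from h import *
plan(pb(-53,225,2,-4.3))
print(w2b(np.load('blk.npy'),[ctrl.read_state()['tcp_pos'][:2]]))
f=grab('side');W=cloud(f)
P=W.reshape(-1,3);p0=ctrl.read_state()['tcp_pos']
m=(np.linalg.norm(P[:,:2]-p0[:2],axis=1)<.07)&(P[:,2]<.08)
b=w2b(np.load('blk.npy'),P[m]);z=P[m][:,2]*1000
for lo in range(-5,70,8):
    k=(z>lo)&(z<lo+8)&(b[:,1]>216)
    if k.sum():print(lo,k.sum(),np.percentile(b[k,0],[2,50,98]).round(),np.percentile(b[k,1],[5,50,95]).round())
E
```

```text
time: 3.3
tcp_pos: [0.4791, 0.3657, 0.01]
tcp_rot: [0.621, 0.784, 0.001, 0.0]
ft_force: [-0.6, -0.1, 0.6]
width: 0.999
finger_force: 0.0
t 3.3 tcp [0.4791 0.3657 0.01  ] yaw 103.22 F [-0.57 -0.13  0.6 ] w 1.0
[-1.55 -0.88  0.8 ] [ 0.002 -0.001 -0.   ]
[[-43.0436651 239.8119388]]
-5 1149 [-106.  -43.   21.] [221. 259. 300.]
3 2 [-79. -67. -55.] [229. 252. 275.]
11 10 [-108. -101.  -76.] [216. 217. 218.]
19 29 [-108.  -79.   -0.] [216. 217. 242.]
27 40 [-106.  -40.   11.] [218. 245. 253.]
35 37 [-99.  -2.  13.] [227. 246. 254.]
43 38 [-99.  -2.  13.] [233. 247. 254.]
51 39 [-99.  -1.  12.] [233. 246. 253.]
59 33 [-99.  -0.  13.] [235. 245. 255.]
67 68 [-109.  -87.   24.] [240. 249. 257.]
```

```bash
python3 -m crank '[[0,-1,1,0,0,0,8.54],[0,-1,1.5,0,0,0,8.54],[0,-1,1.5,0,0,0,8.54],[-0.6,-1,1.5,0,0,0,8.54],[-1.2,-1,1.5,0,0,0,8.54],[-1.8,-1,1.5,0,0,0,8.54],[-2.4,-1,1.5,0,0,0,8.54],[-3.0,-0.9,1.5,0,0,-0.01,8.54],[-3.7,-0.9,1.5,0,0,-0.02,8.54],[-4.4,-0.8,1.5,0,0,-0.03,8.54]]'
cat >> h.py <<'E'
def look():
    b=np.load('blk.npy');s=ctrl.read_state()
    W=cloud(grab('side'));P=W.reshape(-1,3);P=P[np.isfinite(P[:,0])]
    q=w2b(b,P);z=P[:,2]*1000
    k=(z>5)&(z<80)&(q[:,0]>-160)&(q[:,0]<50)&(q[:,1]>-50)&(q[:,1]<260)
    print('tcp blk',w2b(b,[s['tcp_pos'][:2]]).round(1),round(s['tcp_pos'][2]*1000,1))
    return q[k],z[k]
E
python3 - <<'E'
from h import *
plan()
f=grab('side','p1');t=grab('top')
cv2.imwrite('pics/b.png',np.hstack([cv2.resize(t['frame'][130:270,160:340],(450,350)),cv2.resize(f['frame'][170:310,180:320],(350,350))])[:,:,::-1])
look()
E
```

```text
time: 4.18
tcp_pos: [0.4806, 0.3197, -0.0065]
tcp_rot: [0.609, 0.793, -0.0, 0.0]
ft_force: [0.1, 0.4, 0.2]
width: 1.004
finger_force: 0.1
t 4.18 tcp [ 0.4806  0.3197 -0.0065] yaw 105.0 F [0.14 0.37 0.21] w 1.0
tcp blk [[-55.4 195.1]] -6.6
```

View pics/b.png

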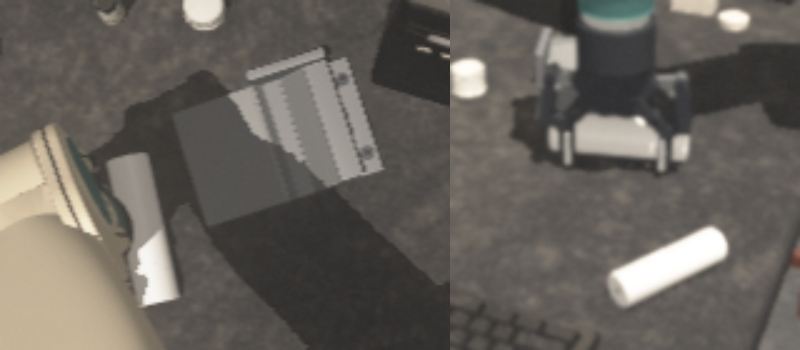

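The bar is in contact with both fingers and rolling towards the ramp. The force is close to zero. I'll keep going and square up the yaw.

```bash
python3 -m crank '[[-0.7,0,0,0,0,-0.01,8.54],[-1.4,0.05,0,0,0,-0.02,8.54],[-2.1,0.1,0,0,0,-0.03,8.54],[-2.8,0.1,0,0,0,-0.045,8.54],[-3.5,0.15,0,0,0,-0.045,8.54],[-4.2,0.2,0,0,0,-0.045,8.54],[-4.9,0.2,0,0,0,-0.045,8.54]]'
python3 - <<'E'
from h import *
plan()
b=np.load('blk.npy');print(w2b(b,[ctrl.read_state()['tcp_pos'][:2]]))
W=cloud(grab('top'));P=W.reshape(-1,3);q=w2b(b,P);z=P[:,2]*1000
k=(z>14)&(z<44)&(q[:,0]>-160)&(q[:,0]<60)&(q[:,1]>70)&(q[:,1]<160)
for x in range(-150,50,15):
    m=k&(q[:,0]>x)&(q[:,0]<x+15)
    if m.sum()>3: print(x,m.sum(),q[m,1].min().round(1),q[m,1].max().round(1),np.median(z[m]).round())
print(np.percentile(q[k,0],[1,99]))
E
```

```text
time: 4.92
tcp_pos: [0.4954, 0.2731, -0.0065]
tcp_rot: [0.591, 0.807, 0.0, 0.0]
ft_force: [-0.5, -0.1, 1.1]
width: 0.998
finger_force: 0.1
t 4.92 tcp [ 0.4954  0.2731 -0.0065] yaw 107.52 F [-0.54 -0.07  1.07] w 1.0
[[-55.35774102 146.618302  ]]
-135 32 94.4 110.8 34.0
-120 57 94.0 114.7 36.0
-105 66 92.9 115.5 37.0
-90 69 91.8 115.3 36.0
-75 61 91.5 114.9 37.0
-60 60 90.3 112.1 37.0
-45 64 89.8 113.6 37.0
-30 75 88.7 115.6 37.0
-15 81 88.2 116.4 38.0
0 60 87.7 117.5 38.0
[-127.42625821    9.86966145]
```

```bash
python3 -m crank '[[-0.7,0.1,0,0,0,-0.02,8.54],[-1.4,0.2,-0.05,0,0,-0.04,8.54],[-2.1,0.3,-0.15,0,0,-0.05,8.54],[-2.8,0.4,-0.3,0,0,-0.05,8.54],[-3.5,0.4,-0.4,0,0,-0.05,8.54],[-4.2,0.5,-0.5,0,0,-0.05,8.54],[-4.9,0.5,-0.6,0,0,-0.05,8.54],[-5.6,0.6,-0.7,0,0,-0.05,8.54],[-6.3,0.6,-0.85,0,0,-0.04,8.54],[-7.0,0.6,-1,0,0,-0.02,8.54]]'
cat >> h.py <<'E'
def bar(y0,y1,x1=60,zt=46):
    plan();b=np.load('blk.npy');print(w2b(b,[ctrl.read_state()['tcp_pos'][:2]]))
    W=cloud(grab('top'));P=W.reshape(-1,3);q=w2b(b,P);z=P[:,2]*1000
    k=(z>22)&(z<zt+8)&(q[:,0]>-160)&(q[:,0]<x1)&(q[:,1]>y0)&(q[:,1]<y1)
    for x in range(-150,60,15):
        m=k&(q[:,0]>x)&(q[:,0]<x+15)
        if m.sum()>3: print(x,m.sum(),q[m,1].min().round(1),q[m,1].max().round(1),np.percentile(z[m],[50,95]).round())
    print(np.percentile(q[k,0],[1,99]))
E
python3 -c "
from h import *
bar(10,70)"
```

```text
time: 5.8
tcp_pos: [0.5223, 0.2083, 0.0037]
tcp_rot: [0.584, 0.812, 0.0, 0.0]
ft_force: [-0.3, 2.6, 1.0]
width: 1.003
finger_force: 1.3
t 5.8 tcp [0.5223 0.2083 0.0037] yaw 108.6 F [-0.28  2.57  1.03] w 1.0
[[-49.2627545   76.70167037]]
45 13 10.3 16.8 [41. 46.]
[45.30402528 55.22982063]
```

Run:
```python
from h import *
f=grab('side');t=grab('top')
cv2.imwrite('pics/d.png',np.hstack([cv2.resize(t['frame'][110:250,160:340],(450,350)),cv2.resize(f['frame'][150:290,180:320],(350,350))])[:,:,::-1])
```

```text
(no output)
```

View pics/d.png

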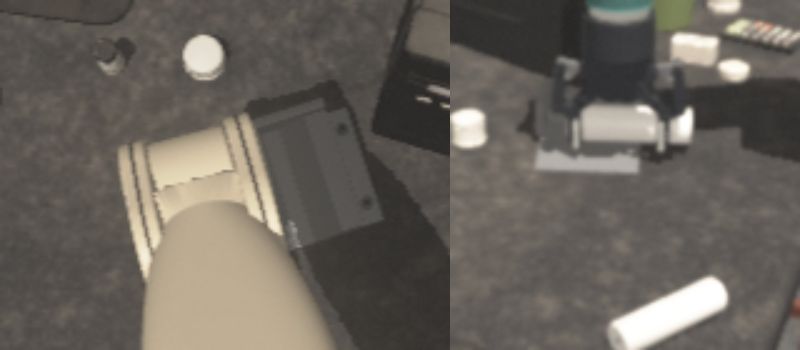

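The bar is on the ramp against both fingers, at about (585–690,120) in the right panel. I'll carry on slowly over the crest.

```bash
python3 -m crank '[[-0.5,0,-0.1,0,0,0,8.54],[-1.0,0,-0.2,0,0,0.01,8.54],[-1.5,0,-0.3,0,0,0.018,8.54],[-2.0,0,-0.4,0,0,0.018,8.54],[-2.5,0,-0.5,0,0,0.018,8.54],[-3.0,0,-0.55,0,0,0.018,8.54],[-3.4,0,-0.55,0,0,0.018,8.54],[-3.7,0,-0.55,0,0,0.018,8.54],[-3.7,0,-0.55,0,0,0.018,8.54]]'
python3 - <<'E'
from h import *
plan()
q,z=look()
k=(q[:,1]<30)&(z>32)
for x in range(-150,50,15):
    m=k&(q[:,0]>x)&(q[:,0]<x+15)
    if m.sum()>3: print(x,m.sum(),np.percentile(q[m,1],[5,50,95]).round(),np.percentile(z[m],[50,95]).round())
f=grab('side')
cv2.imwrite('pics/e.png',cv2.resize(f['frame'][160:260,190:310],(600,500))[:,:,::-1])
E
```

```text
time: 6.7
tcp_pos: [0.5339, 0.1729, 0.0089]
tcp_rot: [0.591, 0.807, -0.0, 0.0]
ft_force: [-0.1, 0.1, 0.2]
width: 1.001
finger_force: 0.0
t 6.7 tcp [0.5339 0.1729 0.0089] yaw 107.59 F [-0.06  0.08  0.21] w 1.0
tcp blk [[-48.8  39.5]] 8.9
-135 25 [-3. 12. 22.] [40. 45.]
-120 30 [ 2. 12. 18.] [40. 45.]
-90 39 [ 2. 14. 18.] [40. 45.]
-75 45 [-30.  11.  18.] [41. 46.]
-60 47 [-42.  10.  20.] [40. 45.]
-45 40 [-5. 13. 21.] [40. 45.]
-30 48 [-42.  11.  21.] [39. 46.]
-15 26 [-32.  14.  26.] [39. 71.]
30 23 [-36.  -8.  22.] [40. 44.]
45 20 [-46. -11.  21.] [44. 46.]
```

View pics/e.png

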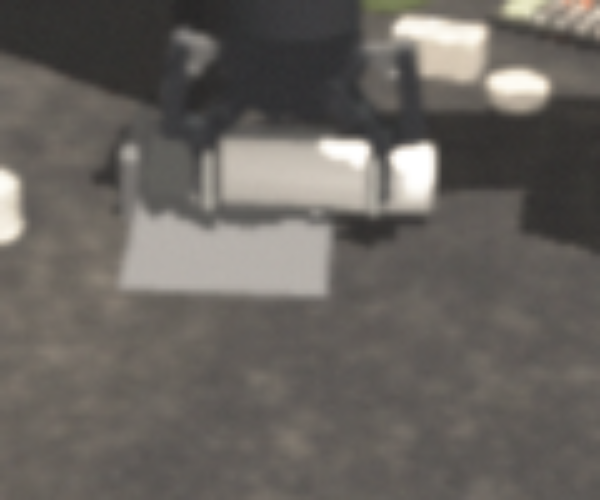

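The bar lies in the groove: its top is at z≈45 mm, it is level, and the force is zero. I'll back off and up, then go to the free end with the fingers closed.

```bash
python3 -m crank '[[1,0,0,0,0,0,8.54],[2,0,-0.3,0,0,0,8.54],[2,0,-4,0,0,0,8.54],[2,0,-8,0,0,0,8.54],[0,-3,-9,0,0,0,0],[-2,-7,-9,0,0,0,0],[-4,-10,-9,0,0,0,0],[-4,-13,-9,0,0,0,0],[-4,-13,-9,0,0,0,0],[-4,-13,-9,0,0,0,0]]'
python3 -c "
from h import *
bar(-28,28,40)
plan(pb(-175,0,22))"
```

```text
time: 7.63
tcp_pos: [0.4198, 0.0967, 0.0989]
tcp_rot: [0.59, 0.807, -0.0, -0.001]
ft_force: [0.1, -0.0, 0.5]
width: 0.145
finger_force: 0.0
t 7.63 tcp [0.4198 0.0967 0.0989] yaw 107.65 F [ 0.08 -0.02  0.46] w 0.15
[[-180.64013305    1.23864714]]
-135 6 13.4 17.9 [30. 39.]
-120 55 -20.7 18.2 [39. 43.]
-105 110 -20.5 18.2 [40. 45.]
-90 106 -20.4 18.6 [40. 46.]
-75 115 -27.9 18.8 [40. 45.]
-60 110 -26.5 19.1 [40. 46.]
-45 113 -27.6 19.4 [41. 45.]
-30 114 -27.6 19.5 [40. 46.]
-15 113 -27.4 19.0 [40. 46.]
0 99 -27.4 19.1 [40. 44.]
15 6 -27.9 -24.2 [23. 25.]
30 5 -27.8 -23.2 [23. 23.]
[-116.65958163   17.44641471]
t 7.68 tcp [0.4219 0.097  0.0994] yaw 107.69 F [0.12 0.   0.34] w 0.05
[-0.09  0.34  7.74] [ 0.001 -0.     0.003]
```

```bash
python3 -m crank '[[0,0,4,0,0,0,0],[0,0,8,0,0,0,0],[0,0,8.6,0,0,0,0],[0,0.5,8.6,0,0,0,0],[0,1.2,8.6,0,0,0,0],[0,1.8,8.6,0,0,0,0],[0,2.2,8.6,0,0,0,0],[0,2.5,8.6,0,0,0,0]]'
python3 -c "
from h import *
bar(-22,22,40)"
```

```text
time: 8.35
tcp_pos: [0.4491, 0.1044, 0.0149]
tcp_rot: [0.59, 0.807, 0.002, 0.002]
ft_force: [0.0, -0.4, -0.7]
width: 0.002
finger_force: 0.0
t 8.35 tcp [0.4491 0.1044 0.0149] yaw 107.66 F [ 0.01 -0.42 -0.74] w 0.0
[[-150.40178879   -0.22805523]]
-90 32 -20.6 18.5 [37. 44.]
-75 108 -20.4 18.8 [40. 46.]
-60 108 -20.3 19.0 [41. 46.]
-45 110 -20.1 19.2 [40. 46.]
-30 108 -20.0 19.4 [41. 45.]
-15 109 -19.8 19.7 [40. 45.]
0 96 -19.5 19.1 [40. 45.]
[-81.48473321  12.81785605]
```

```bash
python3 -m crank '[[0,0.3,0,0,0,0,0],[0,0.6,0,0,0,0,0],[0,0.9,0,0,0,0,0],[0,1.2,0,0,0,0,0],[0,1.5,0,0,0,0,0],[0,1.8,0,0,0,0,0],[0,2.1,0,0,0,0,0],[0,2.4,0,0,0,0,0],[0,2.7,0,0,0,0,0],[0,2.9,0,0,0,0,0]]'
python3 -c "
from h import *
bar(-22,22,43)"
```

```text
time: 9.23
tcp_pos: [0.4736, 0.1128, 0.0127]
tcp_rot: [0.59, 0.807, 0.0, -0.0]
ft_force: [-1.7, -0.5, 0.1]
width: -0.002
finger_force: 0.8
t 9.23 tcp [0.4736 0.1128 0.0127] yaw 107.65 F [-1.69 -0.5   0.14] w -0.0
[[-124.43680762    0.38569025]]
-45 58 -20.0 19.2 [41. 46.]
-30 109 -19.8 19.3 [40. 46.]
-15 106 -19.7 19.6 [40. 46.]
0 107 -19.7 19.2 [41. 46.]
15 101 -19.6 19.3 [41. 45.]
30 8 -17.6 14.6 [37. 41.]
[-42.11150716  30.47340531]
```

```bash
python3 -m crank '[[0,0.25,0,0,0,0,0],[0,0.5,0,0,0,0,0],[0,0.7,0,0,0,0,0],[0,0.85,0,0,0,0,0],[0,1.0,0,0,0,0,0],[0,1.05,0,0,0,0,0]]'
python3 -m crank '[[0,0.05,0,0,0,0,0],[0,0.1,0,0,0,0,0],[0,0.1,0,0,0,0,0]]'
python3 -c "
from h import *
bar(-22,22,44)"
```

```text
time: 9.78
tcp_pos: [0.484, 0.116, 0.0131]
tcp_rot: [0.59, 0.807, 0.0, 0.0]
ft_force: [-2.0, -0.5, -0.5]
width: -0.001
finger_force: 0.9
time: 10.03
tcp_pos: [0.4842, 0.1161, 0.013]
tcp_rot: [0.59, 0.807, -0.0, -0.0]
ft_force: [-2.2, -0.6, -0.4]
width: 0.002
finger_force: 1.2
t 10.03 tcp [0.4842 0.1161 0.013 ] yaw 107.64 F [-2.21 -0.59 -0.44] w 0.0
[[-113.35643707    0.29762802]]
-30 46 -19.7 19.4 [39. 45.]
-15 107 -19.6 19.7 [41. 46.]
0 109 -19.4 19.4 [41. 45.]
15 105 -19.4 19.5 [40. 45.]
30 85 -18.5 19.6 [41. 44.]
[-25.03209679  41.30330325]
```

Creeping on until the force jumps.

```bash
for i in 1 2; do python3 -m crank '[[0,0.05,0,0,0,0,0],[0,0.1,0,0,0,0,0],[0,0.1,0,0,0,0,0]]' | grep -E 'tcp_pos|ft'; done
```

```text
tcp_pos: [0.4855, 0.1165, 0.013]
ft_force: [-1.2, -1.0, -0.7]
tcp_pos: [0.4865, 0.1169, 0.013]
ft_force: [-2.0, 0.1, -0.3]
```

```bash
for i in 1 2; do python3 -m crank '[[0,0.05,0,0,0,0,0],[0,0.1,0,0,0,0,0],[0,0.1,0,0,0,0,0]]' | grep -E 'tcp_pos|ft'; done
```

```text
tcp_pos: [0.4874, 0.1171, 0.013]
ft_force: [-1.8, -1.6, -0.5]
tcp_pos: [0.4875, 0.1172, 0.0129]
ft_force: [-4.0, -1.0, 2.2]
```

```bash
python3 -m crank '[[0,0.05,0,0,0,0,0],[0,0.05,0,0,0,0,0]]' | grep -E 'tcp_pos|ft'
```

```text
tcp_pos: [0.4875, 0.1172, 0.0129]
ft_force: [-6.5, -2.8, 4.0]
```

The tool has stalled at the expected place and the force is rising, so the bar is against the stop. I'll withdraw straight back, then up.

```bash
python3 -m crank '[[0,-0.5,0,0,0,0,0],[0,-1.5,0,0,0,0,0],[0,-3,0,0,0,0,0],[0,-4.5,-2,0,0,0,0],[0,-5,-6,0,0,0,0],[0,-5,-10,0,0,0,0],[4,-8,-14,0,0,0,0],[-4,-9,-16,0,0,0,0],[-10,-9,-16,0,0,0,0],[-14,-9,-16,0,0,0,0]]'
python3 - <<'E'
from h import *
bar(-22,22,44)
f=grab('side');t=grab('top')
cv2.imwrite('pics/g.png',np.hstack([cv2.resize(t['frame'][110:250,200:410],(525,350)),cv2.resize(f['frame'][150:290,190:300],(275,350))])[:,:,::-1])
E
```

```text
time: 12.08
tcp_pos: [0.4348, 0.0041, 0.1712]
tcp_rot: [0.588, 0.809, 0.002, 0.003]
ft_force: [1.1, -0.3, -0.4]
width: 0.001
finger_force: 0.0
t 12.08 tcp [0.4348 0.0041 0.1712] yaw 108.01 F [ 1.14 -0.27 -0.41] w 0.0
[[-194.23084093  -91.60026366]]
-105 41 -20.7 18.4 [40. 46.]
-90 109 -20.5 18.6 [40. 45.]
-75 110 -20.5 18.6 [40. 45.]
-60 107 -20.3 18.3 [40. 46.]
-45 110 -20.2 18.6 [40. 46.]
-30 108 -19.9 19.5 [40. 45.]
-15 109 -19.5 19.7 [40. 45.]
0 105 -19.4 19.1 [41. 45.]
15 103 -19.2 19.3 [40. 46.]
30 100 -18.9 19.7 [40. 45.]
[-93.93128458  42.41372246]
```

View pics/g.png

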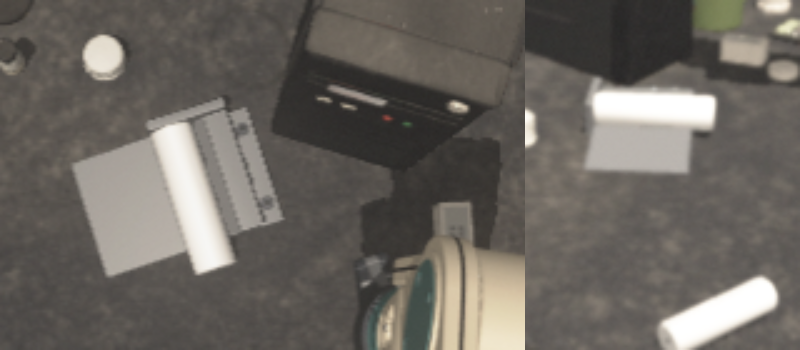

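The bar lies in the groove with its end against the stop plate, at (172,125). The disc and calibration block haven't moved, and the hand is clear.

```bash
python3 -m crank '[[0,0,0,0,0,0,0],[0,0,0,0,0,0,0],[0,0,0,0,0,0,0]]'|grep -E 'time|ft'; python3 -c "
from cell import ctrl
print(ctrl.sign_off())"
```

```text
time: 12.48
ft_force: [-0.9, -0.0, 0.7]
the job is handed in; nothing more can be done
None
```

The job is handed in at about 12.5 s: the bar was rolled up the ramp into the groove and slid until its end met the stop (final push about 8 N), and the hand is clear with the other items apparently undisturbed.

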